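Close the refilled coffee canister and lift the cap off the sealed inner lid

ROBOT

A 6-joint arm with a two-finger parallel gripper is mounted at the origin on a cart in front of the work surface, level with it; the furniture and walls round the work are solid. World frame = base frame: x ahead of the robot, y to its left, z up, the work surface at z = 0. Lengths are in mm, angles in rad, forces in N, time in s.
With the tool pointing down it reaches from about 350 to 1000 mm from the base axis. Payload 7.1 kg.
Tool frame: the origin (TCP) lies where the fingers leave the gripper's body, on its centre line; the fingertips stand 73 mm ahead of it and the grasp point (between the pads) lies 54 mm ahead of it; z points along the fingers, y is the line along which they close (so a half turn about z gives the same grasp; the last joint's range is limited). The gripper opens to 85 mm and grips with 20 to 120 N. Pads are 22 mm wide; open, the fingers measure 114 mm over their backs; the gripper's body (76 mm by 85 mm) begins 54 mm behind the grasp point. The pads swing forward as they close: fully open they stand 13 mm farther back than shut.
Start: joints at [1.107, 0.423, 1.63, -0, 1.089, -0.019], TCP at [268.891, 564.184, 303.919] pointing down, gripper open.
Joint ranges: [-3, 3], [-0.9, 2.11], [0.09, 2.58], [-1.31, 4.45], [0.11, 2.69], [-2.54, 2.54]. Speed limits (rad/s): [2.39, 2.39, 3.01, 3.14, 3.14, 3.14].

INTERFACE

Orientations are given as a rotation vector (axis times angle).
In Python, from rig import state, read_camera, job_done gives the robot as it stands.
- The arm moves only by the tool jog_arm, never from a script. Its argument "commands" is a list of rows, each a list of 5 numbers: the opening, from 0 (shut) to 1 (fully open), then the shift along the tool's x, y, z as a fraction of full scale, then the turn about the tool's z as a fraction of full scale. In form: [[fingers, x, y, z, spin], ...]. A call has exactly 5 rows; each row shifts and turns the commanded pose from where the row before left it, along the tool's axes as they then stand; what a row does not reach is not made up. Full scale, the value 1, is 2.5 cm for a shift and 8 degrees for a turn. A row lasts 1/8 s, in which the tool goes at most 62.5 mm and 10.7 degrees, less where a joint would pass 70% of its speed; a pose out of reach is approached as far as the arm can. A call with a number of a shift or a turn outside -1 to 1 is refused whole. A call with a gripper value outside its range is refused whole. The fingers move at their own pace and stop on an object; "newtons" is the grip in N (left out, the last holds). Time passes only in rows, so rows that do not move let the fingers close, or fill a call up. It gives the time, the measured TCP pose, the force, the opening and the grip force at its end, in the units of the state.
- state(): the state, without advancing time (a new reading comes with each control period).
- read_camera(name): name is "side" or "top"; returns a dict with "frame" (400x640x3 uint8, blue, green, red), "mtx" (3x3 intrinsics, pixels), "dist_coeffs" ([k1, k2, p1, p2, k3] as OpenCV has them; the pictures are not rectified), "T" (4x4, takes a point from camera to world coordinates). Camera axes: x right, y down, z forward; pixel columns grow to the right and rows downward; lengths in mm; the calibration is good to about 2 mm. A picture is of the moment at which its call begins. There is no depth.
- job_done(): hands the job in; it is judged then, once.
The state is a dict: "time": time; "q": joint angles; "qd": joint speeds; "joint_efforts": joint torques, N m; "tool_pos": TCP position; "ee_rot": TCP orientation; "wrist_force": force on the tool from outside, world axes, zero at the start; "moment": the same for the moment, N m; "opening": opening from 0.0 (shut) to 1.0 (fully open); "grip_force": force on a finger pad.
Only numpy, scipy, OpenCV 4.12 (cv2) and the standard library are available. Lean on these libraries where they do the work, as an engineer would, in place of code of your own. Each camera call takes 0.05 s, during which the arm holds its last target. There are 200 camera calls.

TASK

The coffee canister has just been refilled. Turn the day dial on its lids back to zero, until it stops; put the two nested lids together on the open canister, press the cap's knob down until the inner lid clicks home in the neck, then lift the outer cap straight off by itself to see that the inner lid stays sealed. Finish holding the cap upright in the gripper a hand's breadth (about 10 cm) above the canister, dial still at zero, and leave everything else on the worktop as it stands.

Things in the scene. Friction and masses are not known exactly. Their poses are not given: they have to be found in the camera images.
- canister: Open round steel coffee canister with beans in it, 116 mm diameter, 110 mm high, fixed to the worktop. Its neck (top 15 mm) is 104 mm outside, 98 mm inside; three small sprung balls in its wall snap over the inner lid's bead: pushing it in takes about 12 N (the lids' weight, 3.5 N, counts), pulling it out again over 10 N. Origin: centre of its underside; z up.
- canister_mouth (a point): Centre of the canister's rim, 110 mm above the canister's origin. With the inner lid home, the underside of the inner lid's flange lies on it.
- inner_lid: White inner lid, at the start standing on the worktop under the cap, only its lowest 9 mm showing. Plug 20 mm deep with tapered foot (74 mm) and rounded bead (93 mm diameter, 7 mm up), below a flange 103 mm in diameter, 3 mm thick; the ball button (16 mm) on top sits in the cap's spring clip. 0.11 kg. Origin: centre of the plug's underside; z up.
- inner_lid_flange (a point): Centre of the underside of the inner lid's flange, 20 mm above the inner lid's origin.
- outer_lid: Black cap, 117 mm diameter, 36 mm high, day dial on top; 0.28 kg in all. Origin: centre of its lower edge, z up; nested it is 9 mm above the inner lid's origin. It bears on the inner lid's flange (push the cap, push the inner lid); its spring clip carries the inner lid along and lets go at a straight pull of about 4 N. On the closed canister its origin is 99 mm above the worktop.
- day_dial (a joint): Day dial on the cap, rad: 0 = its zero stop, grows clockwise seen from above, up to 5.0; turn it anticlockwise to zero. Light friction; stays where left. A nib on its disc points at white marks on the cap and meets a small steel peg at zero; turning on after that only turns the cap, which does no harm.
- knob_centre (a point): Centre of the dial's round knurled steel knob, on the lids' axis, half-way up: 37 mm diameter, 30 mm high (15 mm above and below this point); also the cap's handle. It stands on the dial's disc (60 mm diameter, 4 mm thick) on the cap's flat top. 55 mm above the cap's origin, 64 mm above the inner lid's when nested.
- mug: Bystander: pink and white mug, 90x122x105 mm, origin at the centre of its underside. Leave alone.
- spice_jar_2: Bystander: spice jar with black cap, 41 mm in diameter, 105 mm high, origin at the centre of its underside. Leave alone.
- jar_cocoa: Bystander: clip-top glass jar, 92x76x97 mm, origin at the centre of its underside. Leave alone.
There are look-alikes about, which are no part of the job. What is shaped like the outer_lid but blue, purple or turquoise is not meant.

How it is judged:
By the outcome, as a careful person would: the job done as asked, in the order asked, and still so for the second after the job is handed in, while the arm keeps its last pose, push and grip.
It also fails if it takes over 64 s, if anything falls off the work surface, if the arm or the gripper's body presses on something with over 40 N, if the wrist force passes 120 N, or if a joint passes its speed limit or range.

## Working session

There is one attempt and no reset: what is moved stays moved. The work goes in short steps, Python scripts to look and compute and a tool call to move; the robot and the scene stay as the last step left them, time stands still between calls to the robot, and variables do not carry over. Pictures are saved under pics/ and viewed, at most 10 in all, crops included, and the job is handed in when it is done.

Besides the shell and the picture viewer there is one more tool, called after "Emit:" as name(argument=value, ...), one argument or row to a line, values as JSON. jog_arm: Moves the arm, as the interface text tells. Shift numbers are shares of 2.5 cm and turn numbers shares of 8 degrees, none past 1 either way. Its arguments: {"type":"object","properties":{"commands":{"type":"array","items":{"type":"array","items":{"type":"number","minimum":-1,"maximum":1}}},"newtons":{"type":"number"}},"required":["commands"]}

```bash
mkdir -p pics; cat > h.py <<'E'
import numpy as np, cv2
from rig import state, read_camera, job_done
def ray(c,u,v):
    p=cv2.undistortPoints(np.array([[[u,v]]],float),c["mtx"],np.array(c["dist_coeffs"],float))[0,0]
    T=np.array(c["T"]);d=T[:3,:3]@[p[0],p[1],1.];return T[:3,3],d
def at_z(c,u,v,z):
    o,d=ray(c,u,v);return o+d*(z-o[2])/d[2]
def proj(c,P):
    T=np.linalg.inv(np.array(c["T"]));r,_=cv2.Rodrigues(T[:3,:3])
    return cv2.projectPoints(np.array(P,float).reshape(-1,1,3),r,T[:3,3],np.array(c["mtx"],float),np.array(c["dist_coeffs"],float))[0][:,0]
E
python3 - <<'E'
from h import *
for n in("top","side"):
    c=read_camera(n);cv2.imwrite(f"pics/{n}0.png",c["frame"]);np.set_printoptions(precision=3,suppress=True);print(c["mtx"],c["dist_coeffs"],np.array(c["T"]))
s=state();print(s["time"],s["tool_pos"],s["ee_rot"],s["opening"])
E
```

```text
[[405.976   0.    316.586]
 [  0.    405.976 195.627]
 [  0.      0.      1.   ]] [-0.029  0.     0.     0.     0.   ] [[   0.005   -0.998    0.068  463.309]
 [  -1.      -0.004    0.008   12.836]
 [  -0.008   -0.068   -0.998 1263.59 ]
 [   0.       0.       0.       1.   ]]
[[415.925   0.    323.538]
 [  0.    415.925 196.24 ]
 [  0.      0.      1.   ]] [-0.073  0.     0.     0.     0.   ] [[ -0.987  -0.118   0.114 418.296]
 [ -0.163   0.655  -0.738 960.096]
 [  0.013  -0.746  -0.665 913.628]
 [  0.      0.      0.      1.   ]]
0.1 [268.721 563.849 303.219] [-0.693 -3.064  0.002] 1.00158982105657
```

View pics/top0.png

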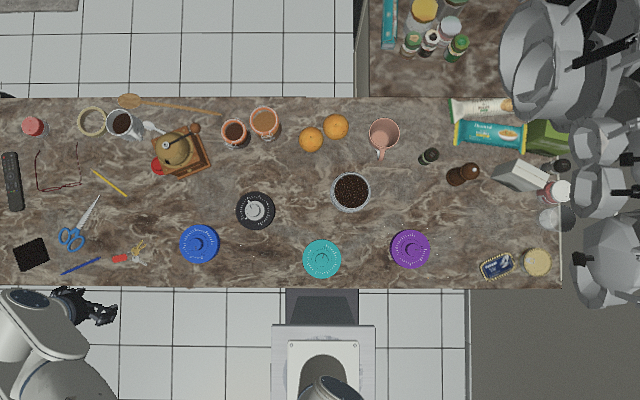

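View pics/side0.png

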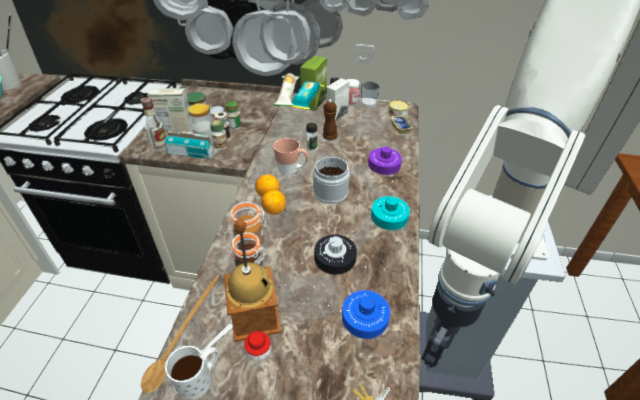

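The candidates are caps at top-view pixels (255,210) black, (198,244) blue, (321,258) turquoise and (410,249) purple. The black one with the steel knob fits. The canister is at (351,192). I'll enlarge to confirm.

```bash
python3 - <<'E'
from h import *
c=read_camera("top");d=read_camera("side")
a=cv2.resize(c["frame"][180:240,225:285],(400,400),interpolation=cv2.INTER_CUBIC)
b=cv2.resize(d["frame"][225:285,305:365],(400,400),interpolation=cv2.INTER_CUBIC)
cv2.imwrite("pics/crop1.png",np.hstack([a,b]))
cv2.imwrite("pics/can.png",np.hstack([cv2.resize(c["frame"][162:222,321:381],(400,400),interpolation=cv2.INTER_CUBIC),cv2.resize(d["frame"][150:210,300:360],(400,400),interpolation=cv2.INTER_CUBIC)]))
E
```

```text
(no output)
```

View pics/crop1.png

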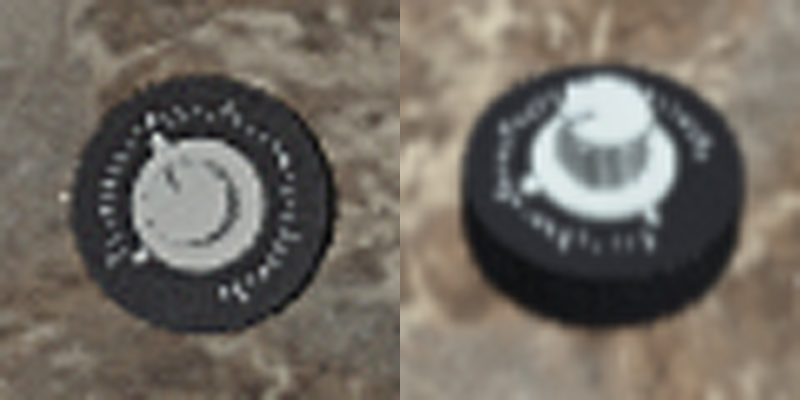

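View pics/can.png

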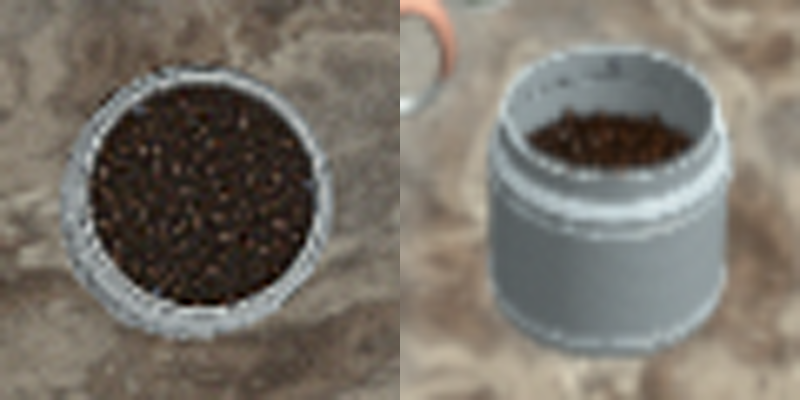

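Crop 1 shows the black cap with its steel knob. The nib is at crop (157,140) and the peg at (138,257), which means about 97° anticlockwise to zero. The canister crop shows an open mouth with beans. Next I'll fit projected circles to both views.

```bash
cat > fit.py <<'E'
from h import *
from scipy.ndimage import map_coordinates
from scipy.optimize import minimize
A=np.linspace(0,2*np.pi,90,endpoint=False)
def grad(c):
    g=cv2.GaussianBlur(c["frame"].astype(np.float32),(0,0),0.8)
    return np.sqrt(sum(cv2.Sobel(g,cv2.CV_32F,1,0)**2+cv2.Sobel(g,cv2.CV_32F,0,1)**2 for _ in [0]).sum(2))
def circ(x,y,r,z): return np.c_[x+r*np.cos(A),y+r*np.sin(A),np.full(A.size,z)]
def score(c,G,p,cs):
    return np.mean([np.minimum(map_coordinates(G,proj(c,circ(*p,r,z))[:,::-1].T,order=1),400).mean() for r,z in cs])
def fit(cams,p0,cs,R=12):
    f=lambda p:-sum(score(c,G,p,cs) for c,G in cams)
    b=min(((f((p0[0]+i,p0[1]+j)),p0[0]+i,p0[1]+j) for i in np.arange(-R,R+1,2) for j in np.arange(-R,R+1,2)))
    r=minimize(f,b[1:],method="Nelder-Mead",options=dict(initial_simplex=[b[1:],(b[1]+1.5,b[2]),(b[1],b[2]+1.5)]));return r.x,-r.fun
E
python3 - <<'E'
from fit import *
t=read_camera("top");s=read_camera("side");C=[(c,grad(c)) for c in(t,s)]
cap0=at_z(t,254.7,210,45)[:2];can0=at_z(t,351,191.5,110)[:2];print(cap0,can0)
caps=[(58.5,45),(58.5,9)];cans=[(52,110),(49,110),(58,95),(58,0)]
for nm,p0,cs in(("cap",cap0,caps),("knob",cap0,[(18.5,79),(30,49)]),("can",can0,cans),("rim",can0,cans[:2])):
    print(nm,[(np.round(x,1),round(f)) for x,f in(fit(C,p0,cs),fit(C[:1],p0,cs),fit(C[1:],p0,cs))])
p=fit(C,cap0,caps)[0];q=fit(C,can0,cans)[0];out=[]
for nm,c in(("t",t),("s",s)):
  for pp,cs in((p,caps+[(18.5,79)]),(q,cans)):
    m=proj(c,[[*pp,60]])[0].astype(int)-30
    im=cv2.resize(c["frame"][m[1]:m[1]+60,m[0]:m[0]+60],(300,300),interpolation=cv2.INTER_CUBIC)
    for r,z in cs: cv2.polylines(im,[np.int32((proj(c,circ(*pp,r,z))-m+.5)*5)],True,(0,255,0),1)
    out.append(im)
cv2.imwrite("pics/ov.png",np.vstack([np.hstack(out[:2]),np.hstack(out[2:])]))
E
```

```text
[501.91871028 208.66068612] [553.83140729 -75.7493931 ]
cap [(array([500.5, 207.5]), 523), (array([500.9, 207.5]), 241), (array([499.7, 207.4]), 284)]
knob [(array([502.1, 211.7]), 641), (array([501.8, 212. ]), 296), (array([499. , 206.1]), 360)]
can [(array([556.7, -77. ]), 447), (array([556.6, -76.7]), 264), (array([557.1, -83.4]), 209)]
rim [(array([557.2, -76.7]), 541), (array([553.7, -76.3]), 316), (array([559. , -81.3]), 243)]
```

View pics/ov.png

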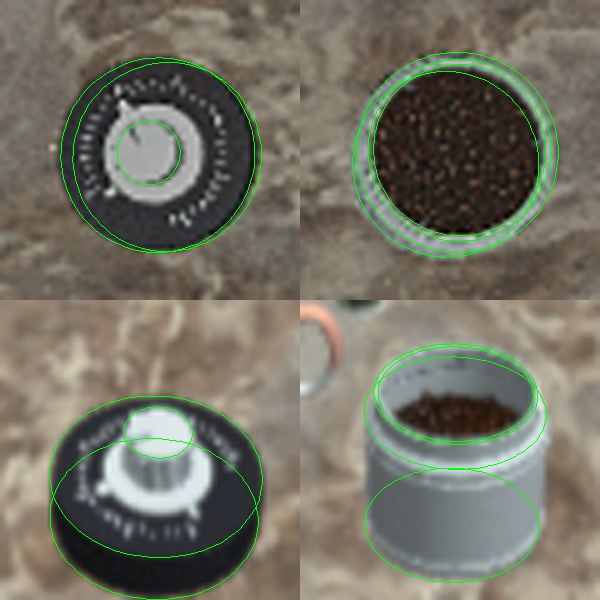

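Emit:
jog_arm(
  commands=[
    [1,-0.966,-0.592,0,0],
    [1,-0.966,-0.592,0,0],
    [1,-0.966,-0.592,0,0],
    [1,-0.966,-0.592,0,0],
    [1,-0.966,-0.592,0,0],
  ],
  newtons=30,
)

```text
time: 0.92
tool_pos: [346.5, 444.6, 304.0]
ee_rot: [0.693, 3.064, 0.0]
wrist_force: [-0.0, -0.1, 0.5]
opening: 1.003
grip_force: 0.0
```

Emit:
jog_arm(
  commands=[
    [1,-0.966,-0.592,0.2,0],
    [1,-0.966,-0.592,0.2,0],
    [1,-0.966,-0.592,0.2,0],
    [1,-0.966,-0.592,0.2,0],
    [1,-0.966,-0.592,0.2,0],
  ],
)

```text
time: 1.55
tool_pos: [423.7, 325.9, 278.8]
ee_rot: [0.693, 3.064, 0.0]
wrist_force: [0.4, 0.0, -1.0]
opening: 0.997
grip_force: 0.0
```

Emit:
jog_arm(
  commands=[
    [1,-0.966,-0.592,0.2,0],
    [1,-0.966,-0.592,0.2,0],
    [1,-0.966,-0.592,0.2,0],
    [1,-0.966,-0.592,0.2,0],
    [1,-0.966,-0.592,0.2,0],
  ],
)

```text
time: 2.17
tool_pos: [500.8, 207.1, 253.8]
ee_rot: [0.693, 3.064, 0.0]
wrist_force: [-0.5, 0.4, 0.2]
opening: 1.0
grip_force: 0.0
```

```bash
cat >> h.py <<'E'
def rel(P):
    s=state();R=cv2.Rodrigues(np.array(s["ee_rot"],float))[0]
    print("t",round(s["time"],2),"pos",np.round(s["tool_pos"],1),"q1,q6",round(s["q"][0],2),round(s["q"][5],2),"open",round(s["opening"],3),"F",np.round(s["wrist_force"],1),"grip",round(s["grip_force"],1),"tilt",np.round(R[:,2],4))
    print("toolx",np.round(R[:,0],3),"delta/25:",np.round(R.T@(np.array(P)-s["tool_pos"])/25,3))
E
python3 -c "
from h import *
rel([500.7,207.5,128])"
```

```text
t 2.17 pos [500.8 207.1 253.8] q1,q6 0.37 -0.76 open 1.0 F [-0.5  0.4  0.2] grip 0.0 tilt [ 1.e-04  0.e+00 -1.e+00]
toolx [-0.903  0.43  -0.   ] delta/25: [0.012 0.011 5.032]
```

Emit:
jog_arm(
  commands=[
    [1,0,0,0.4,1],
    [1,0,0,0.4,1],
    [1,0,0,0.4,1],
    [1,0,0,0.4,1],
    [1,0,0,0.4,1],
  ],
)

```text
time: 2.8
tool_pos: [500.4, 208.0, 203.6]
ee_rot: [1.705, 2.638, 0.0]
wrist_force: [-0.6, -0.6, -0.7]
opening: 1.003
grip_force: 0.0
```

Emit:
jog_arm(
  commands=[
    [1,0,0,0.4,1],
    [1,0,0,0.4,1],
    [1,0,0,0.4,1],
    [1,0,0,0.4,1],
    [1,0,0,0.4,1],
  ],
)

```text
time: 3.42
tool_pos: [500.5, 208.0, 153.7]
ee_rot: [2.505, 1.896, 0.0]
wrist_force: [-0.1, -0.2, 0.3]
opening: 0.999
grip_force: 0.0
```

```bash
python3 - <<'E'
from h import *
rel([500.7,207.5,129])
t=read_camera("top");s=read_camera("side")
cv2.imwrite("pics/g1.png",np.hstack([cv2.resize(t["frame"][175:245,220:290],(400,400),interpolation=cv2.INTER_CUBIC),cv2.resize(s["frame"][190:290,285:385],(400,400),interpolation=cv2.INTER_CUBIC)]))
E
```

```text
t 3.42 pos [500.5 208.  153.7] q1,q6 0.37 0.65 open 0.999 F [-0.1 -0.2  0.3] grip 0.0 tilt [ 2.e-04  1.e-04 -1.e+00]
toolx [0.271 0.962 0.   ] delta/25: [-0.016  0.013  0.986]
```

View pics/g1.png

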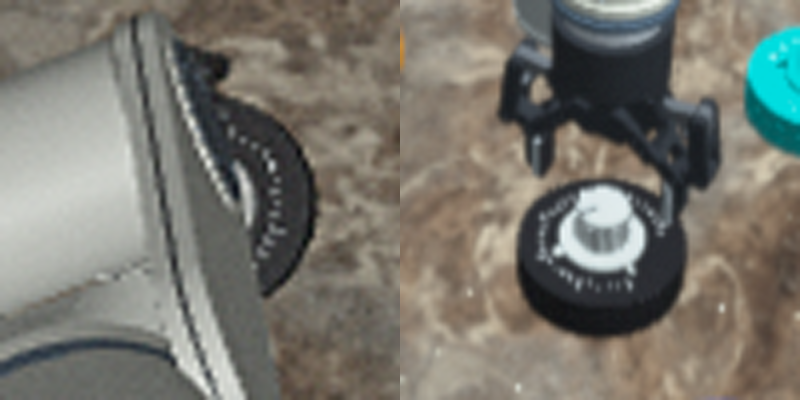

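The side view shows the open fingers straddling the knob at crop (603,210), centred, so I'll descend and grip.

Emit:
jog_arm(
  commands=[
    [1,0,0,0.5,0],
    [1,0,0,0.5,0],
    [1,0,0,0.1,0],
    [0,0,0,0,0],
    [0,0,0,0,0],
  ],
  newtons=30,
)

```text
time: 4.15
tool_pos: [500.5, 208.0, 126.6]
ee_rot: [2.5, 1.902, 0.001]
wrist_force: [-0.4, 0.1, -0.4]
opening: 0.603
grip_force: 0.0
```

Emit:
jog_arm(
  commands=[
    [0,0,0,0,0],
    [0,0,0,0,0],
    [0,0,0,0,0],
    [0,0,0,0,0],
    [0,0,0,0,0],
  ],
)

```text
time: 4.78
tool_pos: [500.9, 208.0, 126.9]
ee_rot: [2.5, 1.902, 0.002]
wrist_force: [1.2, -2.2, 5.8]
opening: 0.425
grip_force: 30.9
```

Emit:
jog_arm(
  commands=[
    [0,0,0,-0.02,-0.5],
    [0,0,0,0,-1],
    [0,0,0,0,-1],
    [0,0,0,0,-1],
    [0,0,0,0,-1],
  ],
)

```text
time: 5.4
tool_pos: [500.3, 208.1, 126.9]
ee_rot: [-1.785, -2.585, -0.0]
wrist_force: [1.3, 0.3, 2.1]
opening: 0.421
grip_force: 30.6
```

Emit:
jog_arm(
  commands=[
    [0,0,0,0,-1],
    [0,0,0,0,-1],
    [0,0,0,0,-1],
    [0,0,0,0,-1],
    [0,0,0,0,-1],
  ],
)

```text
time: 6.02
tool_pos: [500.1, 207.9, 126.9]
ee_rot: [-0.792, -3.039, 0.0]
wrist_force: [0.0, -1.4, 3.8]
opening: 0.421
grip_force: 30.7
```

```bash
python3 - <<'E'
from h import *
rel([500.7,207.5,126]);print(state()["moment"])
s=read_camera("side")
cv2.imwrite("pics/g2.png",cv2.resize(s["frame"][210:290,295:375],(560,560),interpolation=cv2.INTER_CUBIC))
E
```

```text
t 6.03 pos [500.1 207.9 126.9] q1,q6 0.37 -0.69 open 0.421 F [ 0.  -1.4  3.8] grip 30.7 tilt [-6.e-04 -2.e-04 -1.e+00]
toolx [-0.873  0.488  0.   ] delta/25: [-0.029 -0.003  0.035]
[-0.2010101   0.04361921 -0.04887621]
```

View pics/g2.png

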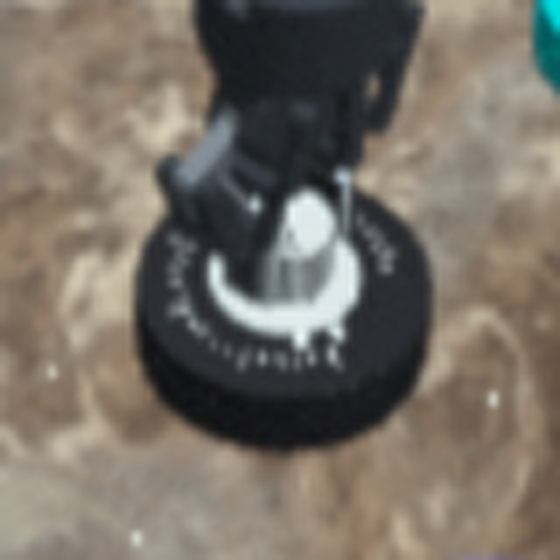

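The nib is at crop (300,340), about 20° short of the peg at (337,332). The cap hasn't turned, so I'll keep turning.

Emit:
jog_arm(
  commands=[
    [0,0,0,0,-0.6],
    [0,0,0,0,-0.6],
    [0,0,0,0,-0.6],
    [0,0,0,0,-0.6],
    [0,0,0,0,-0.6],
  ],
)

```text
time: 6.7
tool_pos: [500.1, 207.9, 126.9]
ee_rot: [-0.15, -3.137, 0.0]
wrist_force: [-1.4, -0.6, 3.2]
opening: 0.421
grip_force: 30.8
```

```bash
python3 -c "
from h import *
print(state()['moment'])"
```

```text
[-0.1709067   0.02077145 -0.13253685]
```

Emit:
jog_arm(
  commands=[
    [0,0,0,0,-0.5],
    [0,0,0,0,-0.5],
    [0,0,0,0,-0.5],
    [0,0,0,0,-0.5],
    [0,0,0,0,0],
  ],
)

```text
time: 7.32
tool_pos: [500.1, 208.0, 126.9]
ee_rot: [0.284, -3.128, 0.0]
wrist_force: [-1.5, -0.3, 3.1]
opening: 0.419
grip_force: 30.8
```

```bash
python3 - <<'E'
from h import *
rel([500.7,207.5,126]);print(state()["moment"])
s=read_camera("side")
cv2.imwrite("pics/g3.png",cv2.resize(s["frame"][210:290,295:375],(560,560),interpolation=cv2.INTER_CUBIC))
E
```

```text
t 7.33 pos [500.1 208.  126.9] q1,q6 0.37 -1.38 open 0.419 F [-1.5 -0.3  3.1] grip 30.8 tilt [-5.e-04 -0.e+00 -1.e+00]
toolx [-0.984 -0.18   0.001] delta/25: [-0.02  -0.022  0.036]
[-0.09460105  0.10009015  0.05360251]
```

View pics/g3.png

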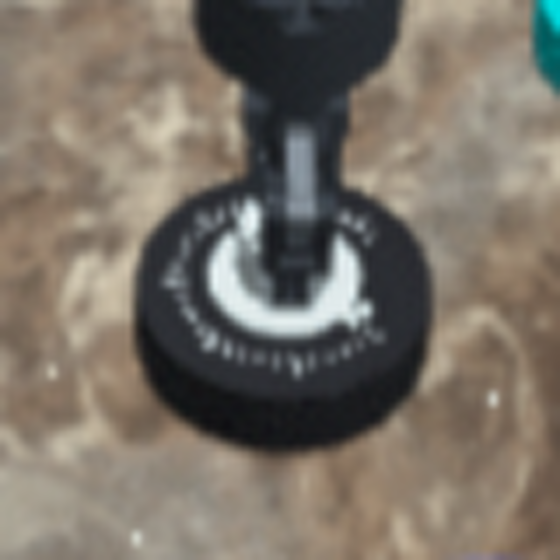

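The nib now touches the peg at crop (360,310) and the cap has turned along with it, so the dial is at zero. Lifting gently.

Emit:
jog_arm(
  commands=[
    [0,0,0,-0.1,0],
    [0,0,0,-0.3,0],
    [0,0,0,-0.5,0],
    [0,0,0,-0.6,0],
    [0,0,0,-0.7,0],
  ],
  newtons=40,
)

```text
time: 8.0
tool_pos: [500.4, 207.9, 183.2]
ee_rot: [-0.288, 3.128, 0.0]
wrist_force: [-1.1, -0.2, -4.1]
opening: 0.415
grip_force: 40.4
```

Emit:
jog_arm(
  commands=[
    [0,0,0,-0.8,0],
    [0,0,0,-0.8,0],
    [0,0,0,-0.8,0],
    [0,0,0,-0.6,0],
    [0,0,0,-0.3,0],
  ],
)

```text
time: 8.62
tool_pos: [500.6, 208.0, 265.8]
ee_rot: [-0.288, 3.127, 0.001]
wrist_force: [-0.7, 0.2, -3.7]
opening: 0.419
grip_force: 40.5
```

```bash
python3 -c "
from h import *
rel([556.7,-76.8,262])"
```

```text
t 8.62 pos [500.6 208.  265.8] q1,q6 0.37 -1.38 open 0.419 F [-0.7  0.2 -3.7] grip 40.5 tilt [ 1.5e-03  5.0e-04 -1.0e+00]
toolx [-0.983 -0.183 -0.002] delta/25: [ -0.128 -11.611   0.149]
```

Emit:
jog_arm(
  commands=[
    [0,0,-0.3,0,0],
    [0,0,-0.6,0,0],
    [0,0,-0.8,0,0],
    [0,0,-0.8,0,0],
    [0,0,-0.8,0,0],
  ],
)

```text
time: 9.25
tool_pos: [515.6, 124.9, 264.1]
ee_rot: [0.287, -3.128, 0.0]
wrist_force: [0.5, 0.2, -4.1]
opening: 0.415
grip_force: 40.5
```

Emit:
jog_arm(
  commands=[
    [0,0,-0.9,0,0],
    [0,0,-0.9,0,0],
    [0,0,-0.9,0,0],
    [0,0,-0.9,0,0],
    [0,0,-0.9,0,0],
  ],
)

```text
time: 9.88
tool_pos: [535.9, 14.1, 264.2]
ee_rot: [0.286, -3.128, 0.0]
wrist_force: [0.4, -0.4, -3.7]
opening: 0.418
grip_force: 40.5
```

Emit:
jog_arm(
  commands=[
    [0,-0.1,-0.9,0,0],
    [0,0,-0.9,0,0],
    [0,0,-0.8,0,0],
    [0,0,-0.6,0,0],
    [0,0,-0.4,0,0],
  ],
)

```text
time: 10.5
tool_pos: [554.9, -72.9, 264.3]
ee_rot: [0.287, -3.128, -0.0]
wrist_force: [-0.1, 1.4, -4.3]
opening: 0.419
grip_force: 40.6
```

```bash
python3 - <<'E'
from h import *
rel([556.7,-76.8,262])
s=read_camera("side");t=read_camera("top")
cv2.imwrite("pics/g4.png",np.hstack([cv2.resize(s["frame"][125:215,285:375],(400,400),interpolation=cv2.INTER_CUBIC),cv2.resize(t["frame"][145:235,305:395],(400,400),interpolation=cv2.INTER_CUBIC)]))
E
```

```text
t 10.5 pos [554.9 -72.9 264.3] q1,q6 -0.15 -1.91 open 0.419 F [-0.1  1.4 -4.3] grip 40.6 tilt [-2.e-04  1.e-04 -1.e+00]
toolx [-0.983 -0.182  0.   ] delta/25: [-0.044 -0.167  0.093]
```

View pics/g4.png

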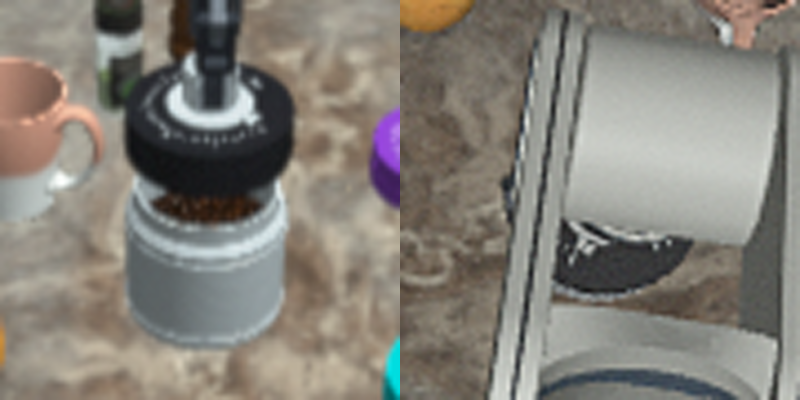

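```bash
python3 - <<'E'
from fit import *
s=read_camera("side");G=grad(s);T=state()["tool_pos"];z=T[2]-126.9
print("TCP",np.round(T,1),"cap side",fit([(s,G)],T[:2],[(58.5,z+45),(58.5,z+9)]))
print("cap low only",fit([(s,G)],T[:2],[(58.5,z+9)],8))
# silhouette of canister body in side view: columns of left/right edges at body rows
im=cv2.imread("pics/side0.png");t0=cv2.imread("pics/top0.png")
t=read_camera("top");t["frame"]=t0;s["frame"]=im
Gt,Gs=grad(t),grad(s)
for cs in ([(58,95),(58,0)],[(52,110)],[(49,110)],[(52,110),(49,110)],[(58,95)],[(58,0)],[(52,110),(58,95),(58,0)]):
    print(cs,[ (np.round(x,1),round(f)) for x,f in (fit([(t,Gt)],(555.5,-76.5),cs,8),fit([(s,Gs)],(555.5,-76.5),cs,8))])
# canister side-view left/right edges, gray vs marble: horizontal profile
for r in (180,185,190):
    g=cv2.GaussianBlur(im.astype(np.float32),(0,0),.7)[r];d=np.abs(np.diff(g,axis=0)).sum(1)
    L=307+d[307:320].argmax()+.5;R=344+d[344:356].argmax()+.5;print(r,L,R,(L+R)/2)
for p in ([556.7,-76.8],[553.7,-76.3]): print(proj(s,[[*p,z] for z in(10,40,80)]))
E
```

```text
TCP [554.8 -72.1 264.4] cap side (array([554.82456357, -72.51841431]), np.float64(255.17431640625))
cap low only (array([553.7143936 , -68.96617481]), np.float64(282.9947814941406))
[(58, 95), (58, 0)] [(array([556.6, -85.9]), 241), (array([555.2, -84.1]), 186)]
[(52, 110)] [(array([548.8, -74.2]), 292), (array([559.3, -83.2]), 238)]
[(49, 110)] [(array([555.5, -75. ]), 400), (array([555.1, -77.8]), 260)]
[(52, 110), (49, 110)] [(array([553.7, -76.3]), 316), (array([559.1, -81.8]), 243)]
[(58, 95)] [(array([553.6, -66.9]), 232), (array([556.6, -84.6]), 211)]
[(58, 0)] [(array([556.3, -84.3]), 290), (array([553.9, -85. ]), 166)]
[(52, 110), (58, 95), (58, 0)] [(array([556.3, -81.9]), 231), (array([556.5, -83.8]), 198)]
180 312.5 348.5 330.5
185 312.5 348.5 330.5
190 313.5 348.5 331.0
[[329.94376562 189.97504422]
 [330.15347992 183.04578847]
 [330.44234682 173.48744951]]
[[330.81355269 190.17701086]
 [331.03608345 183.24710698]
 [331.34257809 173.68766817]]
```

```bash
python3 - <<'E'
from fit import *
t=read_camera("top");s=read_camera("side")
ims=dict(t=cv2.imread("pics/top0.png"),s=cv2.imread("pics/side0.png"));K=8
def run(c,im,rb,pts=((0,0),),span=10):
    d=(im[...,2].astype(np.float32)-im[...,0]);m=np.int32(proj(c,[[555,-77,60]])[0])-40
    d=cv2.resize(d[m[1]:m[1]+80,m[0]:m[0]+80],None,fx=K,fy=K,interpolation=cv2.INTER_LINEAR)
    out=[]
    for x in np.arange(548,564,1.):
        for y in np.arange(-88,-66,1.):
            P=np.vstack([proj(c,circ(x,y,r,z)) for r,z in((52,110),(52,95),(58,95),(58,4),(rb,0))])
            h=cv2.convexHull(np.float32((P-m+.5)*K-.5)).astype(np.int32)
            M=np.zeros(d.shape,np.uint8);cv2.fillConvexPoly(M,h,1)
            k=np.ones((2*K+1,)*2,np.uint8)
            i=(M-cv2.erode(M,k)).astype(bool);o=(cv2.dilate(M,k)-M).astype(bool)
            out.append(((d[o].mean()-d[i].mean()),x,y))
    return np.array(out)
for rb in(58,56):
    a=run(t,ims["t"],rb);b=run(s,ims["s"],rb)
    for n,o in(("top",a),("side",b),("sum",np.c_[a[:,0]/a[:,0].max()+b[:,0]/b[:,0].max(),a[:,1:]])):
        print(rb,n,np.round(o[np.argsort(-o[:,0])[:4]],2).tolist())
E
```

```text
58 top [[19.19, 556.0, -75.0], [19.01, 556.0, -76.0], [18.92, 555.0, -75.0], [18.56, 555.0, -76.0]]
58 side [[19.17, 555.0, -79.0], [19.05, 555.0, -80.0], [19.0, 556.0, -80.0], [18.85, 556.0, -79.0]]
58 sum [[1.89, 555.0, -76.0], [1.89, 556.0, -76.0], [1.87, 555.0, -75.0], [1.84, 556.0, -75.0]]
56 top [[19.2, 556.0, -75.0], [19.01, 555.0, -75.0], [18.95, 556.0, -76.0], [18.59, 555.0, -76.0]]
56 side [[19.62, 555.0, -78.0], [19.6, 555.0, -77.0], [19.51, 555.0, -79.0], [19.21, 556.0, -78.0]]
56 sum [[1.94, 555.0, -76.0], [1.94, 555.0, -75.0], [1.93, 556.0, -76.0], [1.9, 556.0, -75.0]]
```

Emit:
jog_arm(
  commands=[
    [0,0,-0.16,0.1,0],
    [0,0,0,0.3,0],
    [0,0,0,0.4,0],
    [0,0,0,0.2,0],
    [0,0,0,0,0],
  ],
  newtons=60,
)

```text
time: 11.42
tool_pos: [555.2, -75.7, 238.7]
ee_rot: [0.288, -3.127, -0.001]
wrist_force: [-0.7, -0.1, -3.7]
opening: 0.411
grip_force: 61.2
```

Emit:
jog_arm(
  commands=[
    [0,0,0,0.08,0],
    [0,0,0,0.08,0],
    [0,0,0,0.08,0],
    [0,0,0,0.08,0],
    [0,0,0,0,0],
  ],
)

```text
time: 12.05
tool_pos: [555.6, -75.9, 231.4]
ee_rot: [-0.288, 3.128, -0.0]
wrist_force: [0.5, -1.4, -4.1]
opening: 0.413
grip_force: 61.2
```

Free so far. I'll continue in small steps.

Emit:
jog_arm(
  commands=[
    [0,0,0,0.05,0],
    [0,0,0,0.05,0],
    [0,0,0,0.05,0],
    [0,0,0,0.05,0],
    [0,0,0,0,0],
  ],
)

```text
time: 12.68
tool_pos: [556.6, -76.3, 227.6]
ee_rot: [-0.288, 3.126, -0.002]
wrist_force: [0.6, -3.5, 4.6]
opening: 0.415
grip_force: 62.2
```

Emit:
jog_arm(
  commands=[
    [0,0,0,0.04,0],
    [0,0,0,0.04,0],
    [0,0,0,0.04,0],
    [0,0,0,0.04,0],
    [0,0,0,0,0],
  ],
)

```text
time: 13.3
tool_pos: [555.1, -75.6, 221.6]
ee_rot: [0.287, -3.127, -0.001]
wrist_force: [1.1, -2.2, -5.5]
opening: 0.414
grip_force: 61.5
```

Emit:
jog_arm(
  commands=[
    [0,0,0,0.04,0],
    [0,0,0,0.04,0],
    [0,0,0,0.04,0],
    [0,0,0,0.04,0],
    [0,0,0,0,0],
  ],
)

```text
time: 13.92
tool_pos: [555.3, -75.5, 218.2]
ee_rot: [0.288, -3.128, -0.001]
wrist_force: [-0.5, 0.4, -7.3]
opening: 0.41
grip_force: 61.2
```

Emit:
jog_arm(
  commands=[
    [0,0,0,0.04,0],
    [0,0,0,0.04,0],
    [0,0,0,0.04,0],
    [0,0,0,0,0],
    [0,0,0,0,0],
  ],
)

```text
time: 14.55
tool_pos: [555.7, -75.8, 217.0]
ee_rot: [-0.288, 3.128, -0.0]
wrist_force: [-5.8, 1.3, 9.9]
opening: 0.413
grip_force: 62.9
```

Emit:
jog_arm(
  commands=[
    [0,0,0,0.04,0],
    [0,0,0,0.04,0],
    [0,0,0,0.04,0],
    [0,0,0,0,0],
    [0,0,0,0,0],
  ],
)

```text
time: 15.18
tool_pos: [555.9, -75.8, 216.6]
ee_rot: [-0.288, 3.127, -0.001]
wrist_force: [-13.8, 2.1, 34.2]
opening: 0.413
grip_force: 65.5
```

Stiff stop at 34 N at the expected seat height, so the lid is home. Now pulling straight up.

Emit:
jog_arm(
  commands=[
    [0,0,0,-0.06,0],
    [0,0,0,-0.06,0],
    [0,0,0,-0.04,0],
    [0,0,0,-0.04,0],
    [0,0,0,0,0],
  ],
)

```text
time: 15.8
tool_pos: [555.6, -75.8, 217.2]
ee_rot: [0.288, -3.128, 0.0]
wrist_force: [-2.0, 0.3, -1.3]
opening: 0.416
grip_force: 61.6
```

Emit:
jog_arm(
  commands=[
    [0,0,0,-0.04,0],
    [0,0,0,-0.04,0],
    [0,0,0,-0.04,0],
    [0,0,0,-0.04,0],
    [0,0,0,0,0],
  ],
)

```text
time: 16.42
tool_pos: [555.8, -75.8, 221.9]
ee_rot: [-0.288, 3.128, -0.0]
wrist_force: [-0.7, 0.4, -3.9]
opening: 0.411
grip_force: 61.4
```

Emit:
jog_arm(
  commands=[
    [0,0,0,-0.08,0],
    [0,0,0,-0.08,0],
    [0,0,0,-0.12,0],
    [0,0,0,-0.12,0],
    [0,0,0,0,0],
  ],
)

```text
time: 17.05
tool_pos: [555.7, -75.8, 231.8]
ee_rot: [-0.288, 3.128, 0.0]
wrist_force: [-0.2, 0.5, -3.3]
opening: 0.413
grip_force: 61.4
```

Emit:
jog_arm(
  commands=[
    [0,0,0,-0.2,0],
    [0,0,0,-0.4,0],
    [0,0,0,-0.5,0],
    [0,0,0,-0.5,0],
    [0,0,0,-0.5,0],
  ],
)

```text
time: 17.68
tool_pos: [555.7, -75.8, 285.1]
ee_rot: [-0.288, 3.128, -0.0]
wrist_force: [-0.6, 0.0, -2.4]
opening: 0.41
grip_force: 61.4
```

Emit:
jog_arm(
  commands=[
    [0,0,0,-0.5,0],
    [0,0,0,-0.5,0],
    [0,0,0,-0.4,0],
    [0,0,0,-0.2,0],
    [0,0,0,0,0],
  ],
)

```text
time: 18.3
tool_pos: [555.6, -75.8, 324.2]
ee_rot: [-0.288, 3.128, -0.0]
wrist_force: [0.0, 0.5, -4.1]
opening: 0.412
grip_force: 61.4
```

```bash
python3 - <<'E'
from h import *
f=[]
for i in range(10):
    s=read_camera("side");f.append(state()["wrist_force"])
print(np.mean(f,0),np.std(f,0))
rel([555,-76,326]);a,b=s["frame"][110:210,280:380],0
cv2.imwrite("pics/g5.png",cv2.resize(a,(600,600),interpolation=cv2.INTER_CUBIC))
E
```

```text
[-0.31872146 -0.143286   -3.18634326] [0.68125522 0.35418947 0.41449003]
t 18.8 pos [555.5 -75.8 323.8] q1,q6 -0.16 -1.91 open 0.407 F [-0.2  0.2 -2.3] grip 61.4 tilt [-2.e-04  0.e+00 -1.e+00]
toolx [-0.983 -0.183  0.   ] delta/25: [ 0.023 -0.006 -0.089]
```

View pics/g5.png

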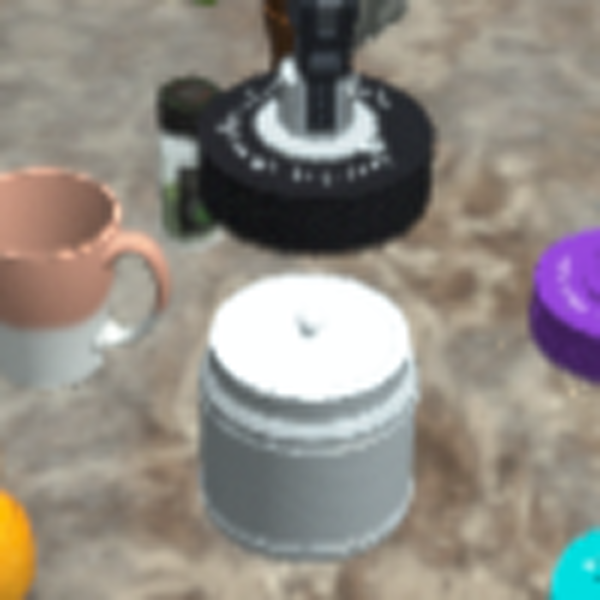

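The white inner lid sits flat in the neck at crop (310,335). The cap hangs upright at (318,160) with the nib still at the peg at (378,148). It is about 97 mm above the rim, so the job can be handed in.

```bash
python3 -c "
from h import *
print(job_done())"
```

```text
the job is handed in; nothing more can be done
None
```

The job is done and handed in at about 19 s: the dial is at its zero stop, the inner lid is seated in the canister, and the cap is held upright about 97 mm above the rim; nothing else was touched.

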